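Release an insulator from a feed chute

TASK

Of the two feed chutes on the bench, press down the black paddle of the one that holds the thick white insulator, and keep its gate lifted until the insulator has rolled out into the catch tray; then let the lever come back up so that the gate is shut again. Do not touch either insulator, keep the other chute's gate shut with the thin insulator waiting behind it, and leave everything else on the bench where it stands.

Things in the scene. Friction and masses are not known exactly. Their poses are not given: they have to be found in the camera images.
- thick_chute: fixed aluminium feed chute with the thick insulator (both chutes are alike). Origin on the bench below the lever's pivot; x runs down the chute from paddle end to tray, z up. Base plate x -155 to 200 mm, 84 wide, 8 thick. Pivot axis along y, 115 mm high, between two posts at x 0, y +-33 mm, 126 tall. Chute x 0 to 115 mm, 52 wide inside, walls 64 tall, black-lined floor falling 12 degrees to +x
- thick_gate (a point): middle of the lower edge of the upright steel gate blade (16 mm wide, 4 thick) that hangs from the other end of the lever of the chute with the thick insulator; when shut at chute x 75 mm, 50 mm above the bench and 5 mm above the chute floor
- thick_tray (a point): middle of the floor of the open-topped catch tray at the low end of the chute with the thick insulator: chute x 115 to 195 mm, 52 mm wide inside, floor 12 to 20 mm above the bench, walls 54 to 64 mm tall
- thick_paddle (a point): middle of the top of the black paddle (44 mm along the chute, 40 across, 6 thick) on the lever of the chute with the thick insulator; moves with the lever. At rest it is at chute x -120 mm, 121 mm above the bench (120 behind and 6 above the pivot), with only the base plate below it
- thick_lever (a joint): rocking lever over the chute with the thick insulator: 0 rad = level, gate shut; grows as the paddle goes down and the gate up; hard stop at 0.55 rad (paddle 64 mm lower, gate 48 mm higher). A spring returns it to 0 when let go; pressing takes about 2 N at first and 5 N at the stop
- thick_insulator: thick white plastic insulator, a cylinder of 38 mm diameter and 34 mm length with 4 mm brass stubs at its ends, about 85 g; origin at its centre, y along its axis; it lies across its chute behind the shut gate and rolls freely
- thin_chute: fixed aluminium feed chute with the thin insulator (both chutes are alike). Origin on the bench below the lever's pivot; x runs down the chute from paddle end to tray, z up. Base plate x -155 to 200 mm, 84 wide, 8 thick. Pivot axis along y, 115 mm high, between two posts at x 0, y +-33 mm, 126 tall. Chute x 0 to 115 mm, 52 wide inside, walls 64 tall, black-lined floor falling 12 degrees to +x
- thin_gate (a point): middle of the lower edge of the upright steel gate blade (16 mm wide, 4 thick) that hangs from the other end of the lever of the chute with the thin insulator; when shut at chute x 75 mm, 50 mm above the bench and 5 mm above the chute floor
- thin_tray (a point): middle of the floor of the open-topped catch tray at the low end of the chute with the thin insulator: chute x 115 to 195 mm, 52 mm wide inside, floor 12 to 20 mm above the bench, walls 54 to 64 mm tall
- thin_paddle (a point): middle of the top of the black paddle (44 mm along the chute, 40 across, 6 thick) on the lever of the chute with the thin insulator; moves with the lever. At rest it is at chute x -120 mm, 121 mm above the bench (120 behind and 6 above the pivot), with only the base plate below it
- thin_lever (a joint): rocking lever over the chute with the thin insulator: 0 rad = level, gate shut; grows as the paddle goes down and the gate up; hard stop at 0.55 rad (paddle 64 mm lower, gate 48 mm higher). A spring returns it to 0 when let go; pressing takes about 2 N at first and 5 N at the stop
- thin_insulator: thin white plastic insulator, a cylinder of 20 mm diameter and 34 mm length with 4 mm brass stubs at its ends, about 26 g; origin at its centre, y along its axis; it lies across its chute behind the shut gate and rolls freely
- bracket: bystander: aluminium angle bracket, 50 x 40 x 41 mm; origin at its underside
- connector_shell: bystander: small grey metal connector shell, 46 x 40 x 14 mm; origin at its underside
- plug: bystander: upright white plug with a brass pin, 32 mm diameter, 62 mm tall; origin at its underside
- screw_jar: bystander: small closed jar of screws, 54 mm diameter, 60 mm tall; origin at its underside
- screwdriver: bystander: screwdriver with a black handle, lying flat
- plug_housing: bystander: small white plastic connector housing, 47 x 22 x 16 mm; origin at its underside
- collar: bystander: dark steel collar, 48 mm diameter, 18 mm high; origin at its underside
Things that resemble listed ones, but are neither listed nor needed, are in the scene too. What is shaped like the thick_insulator but red is not meant.

How it is judged:
By the outcome, as a careful person would: the job done as asked, in the order asked, and still so for the second after the job is handed in, with the robot touching nothing.
It also fails if it takes over 32 s, if anything falls off the work surface, if the arm or the gripper's body presses on something with over 40 N, if the wrist force passes 120 N, or if a joint passes its speed limit or range.

ROBOT

A 6-joint arm with a two-finger parallel gripper is mounted at the origin on the work surface. World frame = base frame: x ahead of the robot, y to its left, z up, the work surface at z = 0. Lengths are in m, angles in rad, forces in N, time in s.
With the tool pointing down it reaches from about 0.425 to 0.95 m from the base axis. Payload 3.5 kg.
Tool frame: the origin (TCP) lies midway between the tips of the shut fingers; the grasp point (between the pads) lies 19 mm behind it; z points along the fingers, y is the direction in which the jaws open and shut (so a half turn about z gives the same grasp; the last joint's range is limited). The gripper opens to 85 mm and grips with 20 to 120 N. Pads are 22 mm wide; open, the fingers measure 114 mm over their backs; the gripper's body (76 mm by 85 mm) begins 54 mm behind the grasp point. The pads swing forward as they close: fully open they stand 13 mm farther back than shut.
Start: joints at [-1.308, 0.286, 1.577, -0, 1.279, -0.15], TCP at [0.271, -0.618, 0.231] pointing down, gripper open.
Joint ranges: [-2.77, 2.77], [-0.9, 2.22], [0.21, 2.48], [-1.53, 4.67], [0.24, 2.81], [-2.84, 2.84]. Speed limits (rad/s): [2.79, 2.79, 3.14, 3.14, 3.14, 3.14].

INTERFACE

Orientations are given as a unit quaternion [x, y, z, w].
In Python, from plant import * gives the robot as it stands.
- The arm moves only by the shell command python3 -m jog 'ROWS' [FORCE]. ROWS is a JSON object of lists of equal length, an entry for each row: "travel": the shift along the world's x, y, z in mm, a list of three; "dr": the turn, a rotation vector about the world's x, y, z in degrees, a list of three; "jaw": the closure in counts, from 0 (fully open) to 255 (shut). In form: {"travel": [[x, y, z], ...], "dr": [[wx, wy, wz], ...], "jaw": [jaw, ...]}. A call has 1 to 5 rows; each row shifts and turns the commanded pose from where the row before left it; what a row does not reach is not made up. A row lasts 1/12 s, in which the tool goes at most 41.7 mm and 7.16 degrees, less where a joint would pass 70% of its speed; a pose out of reach is approached as far as the arm can. A call is refused whole if a number of a shift passes 41.7 or a number of a turn 7.16, either way. A call with a gripper value outside its range is refused whole. The fingers move at their own pace and stop on an object; FORCE is the grip in N (left out, the last holds). Time passes only in rows, so rows that do not move let the fingers close. It gives the time, the measured TCP pose, the force and the opening at its end, in the units of the state.
- get_state(): the state, without advancing time (a new reading comes with each control period).
- read_camera(name): name is "scene" or "top"; returns the picture (480x640x3 uint8, red, green, blue); there is no depth.
- camera_info(name): a dict with "K" (3x3 intrinsics, pixels), "R" (3x3) and "t" (3): a world point X has camera coordinates R X + t. Camera axes: x right, y down, z forward; pixel columns grow to the right and rows downward; lengths in m; the calibration is good to about 2 mm. A picture is of the moment at which its call begins. camera_info takes no time and is no camera call.
- sign_off(): hands the job in, once; it reports no verdict.
The state is a dict: "time": time; "qpos": joint angles; "dq": joint speeds; "joint_efforts": joint torques, N m; "eef_pos": TCP position; "tcp_rot": TCP orientation; "contact_force": force on the tool from outside, world axes, zero at the start; "wrist_torque": the same for the moment, N m; "opening": opening from 0.0 (shut) to 1.0 (fully open).
Only numpy, scipy, OpenCV 4.12 (cv2) and the standard library are available. Lean on these libraries where they do the work, as an engineer would, in place of code of your own. Each camera call takes 0.05 s, during which the arm holds its last target. There are 200 camera calls.

## Working session

There is one attempt and no reset: what is moved stays moved. The work goes in short steps, Python scripts to look and compute and a shell command to move; the robot and the scene stay as the last step left them, time stands still between calls to the robot, and variables do not carry over. Pictures are saved under pics/ and viewed, about 8 in all and at most 12, crops included, and the job is handed in when it is done.

```bash
mkdir -p pics
python3 - <<'E'
from plant import *
import cv2
for n in ("scene","top"):
    cv2.imwrite(f"pics/{n}0.png",read_camera(n)[:,:,::-1]); c=camera_info(n); print(n,c)
s=get_state();print(s)
E
```

```text
scene {'K': array([[574.7829829 ,   0.        , 318.54696026],
       [  0.        , 574.7829829 , 237.8814039 ],
       [  0.        ,   0.        ,   1.        ]]), 'R': array([[ 0.82647531,  0.56286819, -0.01086123],
       [ 0.44844788, -0.66988692, -0.59173137],
       [-0.34034256,  0.48418067, -0.80606204]]), 't': array([-0.48041536, -0.22792866,  1.52763663])}
top {'K': array([[603.85905291,   0.        , 323.43722603],
       [  0.        , 603.85905291, 242.09963466],
       [  0.        ,   0.        ,   1.        ]]), 'R': array([[-0.01512713, -0.9998708 , -0.00543645],
       [-0.99347586,  0.01564458, -0.11296441],
       [ 0.11303486,  0.00369215, -0.99358416]]), 't': array([0.02355802, 0.60872884, 1.40780027])}
{'time': 0.1, 'qpos': array([-1.30802323e+00,  2.87115629e-01,  1.57803003e+00, -9.38618948e-09,
        1.27860760e+00, -1.49987519e-01]), 'dq': array([-0.00128377, -0.00284137, -0.00286804,  0.00025213,  0.00172831,
       -0.00098014]), 'joint_efforts': array([ 3.35010373e-04, -4.07298410e+01, -2.93699884e+01, -1.85096146e-04,
        3.41922365e-03, -6.63783609e-06]), 'eef_pos': array([ 0.27064774, -0.61771502,  0.2300601 ]), 'tcp_rot': array([ 9.78778495e-01,  2.04918251e-01, -6.08935083e-05, -1.07858561e-03]), 'contact_force': array([ 0.44288347,  0.76691261, -0.09544036]), 'wrist_torque': array([-0.01347509, -0.0114605 , -0.01258752]), 'opening': 0.9970196256527535}
```

View pics/scene0.png

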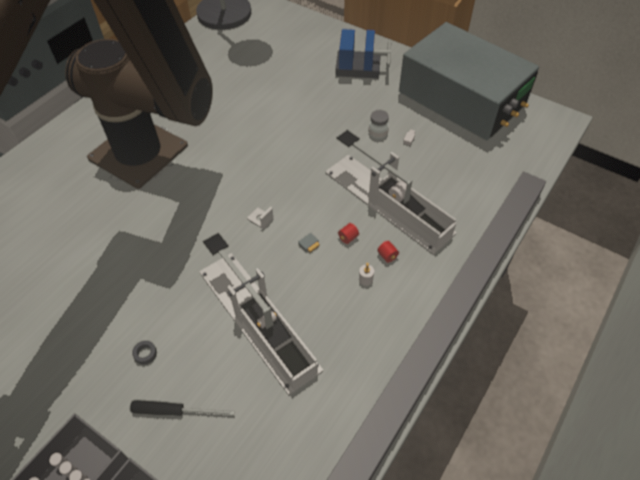

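View pics/top0.png

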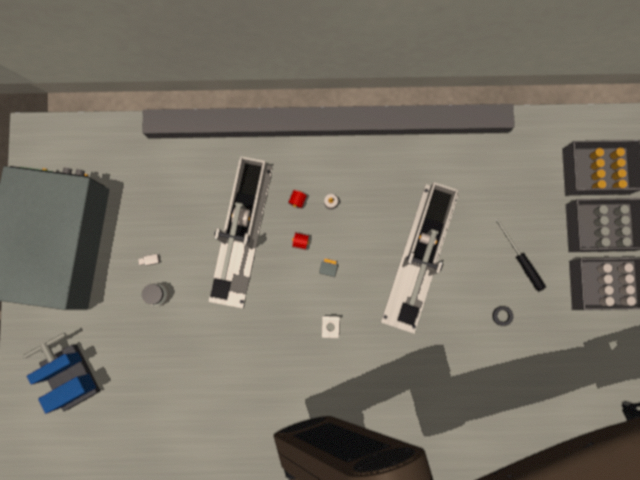

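The chutes are at top (240,230) / scene (395,190) and top (425,255) / scene (262,320). Next I'll make enlarged crops to see which holds the thick insulator, and triangulate the paddles.

```bash
cat > h.py <<'E'
from plant import *
import cv2, numpy as np
C={n:camera_info(n) for n in("scene","top")}
def ray(n,p):
    c=C[n];d=c["R"].T@np.linalg.inv(c["K"])@np.array([p[0],p[1],1.]);return -c["R"].T@c["t"],d/np.linalg.norm(d)
def plane(n,p,z):
    o,d=ray(n,p);return o+d*(z-o[2])/d[2]
def proj(n,X):
    c=C[n];q=c["K"]@(c["R"]@X+c["t"]);return q[:2]/q[2]
def tri(a,b):
    (o,d),(p,e)=ray("scene",a),ray("top",b)
    s=np.linalg.lstsq(np.c_[d,-e],p-o,rcond=None)[0];u,v=o+s[0]*d,p+s[1]*e
    return (u+v)/2,np.linalg.norm(u-v)
def dark(im,p,r=14,th=55):
    m=(im.max(2)<th).astype(np.uint8);x,y=p;w=np.zeros_like(m);w[y-r:y+r,x-r:x+r]=1
    n,l,st,c=cv2.connectedComponentsWithStats(m*w,connectivity=4);i=1+np.argmax(st[1:,4]);return c[i],st[i]
E
python3 - <<'E'
from h import *
S=cv2.imread("pics/scene0.png");T=cv2.imread("pics/top0.png")
for n,a,b in(("A",(347,138),(221,289)),("B",(216,243),(408,313))):
    (ca,sa),(cb,sb)=dark(S,a),dark(T,b)
    X,e=tri(ca,cb);print(n,ca,sa,cb,sb,X.round(4),round(e,4),plane("top",cb,.121).round(4),plane("scene",ca,.121).round(4))
def cr(I,x,y):return cv2.resize(I[y-37:y+38,x-50:x+50],(400,300),interpolation=cv2.INTER_CUBIC)
cv2.imwrite("pics/crop1.png",np.vstack([np.hstack([cr(S,400,190),cr(T,238,215)]),np.hstack([cr(S,262,310),cr(T,428,240)])]))
def cr(I,x,y):return cv2.resize(I[y-50:y+50,x-40:x+40],(400,500),interpolation=cv2.INTER_CUBIC)
E
```

```text
A [354.21428571 138.21428571] [352 136   6   5  14] [220.276 288.212] [212 280  18  18 250] [0.506  0.2509 0.1173] 0.0162 [0.4995 0.2451 0.121 ] [0.5137 0.2535 0.121 ]
B [211.09375  240.765625] [205 235  14  14  64] [408.16911765 313.59191176] [399 304  19  22 272] [ 0.4348 -0.1724  0.1299] 0.0064 [ 0.437  -0.1712  0.121 ] [ 0.4269 -0.1703  0.121 ]
```

View pics/crop1.png

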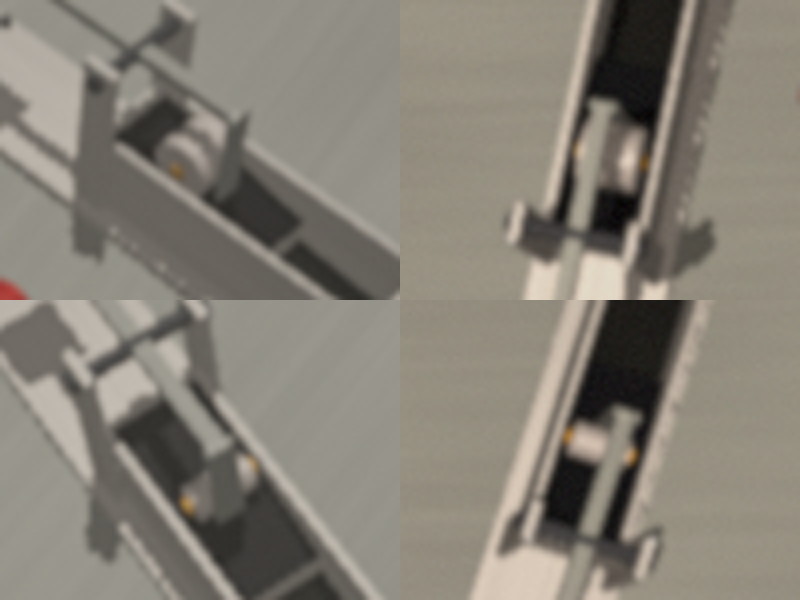

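The crop shows the thick insulator in chute A (scene (397,190), top (238,212)): it is large and nearly fills the chute's depth. Chute B (scene (262,318), top (425,240)) holds the thin one. The red cylinders are not meant. So the target is A's paddle at top (220,288) / scene (347,138). I'll refine it and get the chute axis.

```bash
python3 - <<'E'
from h import *
S=cv2.imread("pics/scene0.png");T=cv2.imread("pics/top0.png")
for th in(65,75,85):
    a,sa=dark(S,(347,138),16,th);b,sb=dark(T,(221,289),14,min(th,65));X,e=tri(a,b)
    print(th,a.round(1),sa,b.round(1),sb,X.round(4),round(e,4),plane("scene",a,.121)[:2].round(4))
P=plane("top",b,.121);V=plane("top",(231.5,235.4),.126);u=(V-P)[:2];print("paddle",P,"pivot",V,"dist",np.linalg.norm(u),"dir",u/np.linalg.norm(u))
E
python3 -m jog '{"travel":[[41,0,0],[41,0,0],[41,10,0],[41,20,0],[30,30,0]],"dr":[[0,0,0],[0,0,0],[0,0,0],[0,0,0],[0,0,0]],"jaw":[255,255,255,255,255]}' 30
```

```text
65 [347.5 138.2] [338 131  20  15 158] [220.4 288.3] [211 280  20  18 265] [0.4994 0.2453 0.1198] 0.0005 [0.5003 0.2444]
75 [347.5 138.1] [337 131  22  15 179] [220.4 288.3] [211 280  20  18 265] [0.4995 0.2454 0.1202] 0.0008 [0.5002 0.2449]
85 [347.5 138.2] [337 131  22  16 192] [220.4 288.3] [211 280  20  18 265] [0.4995 0.2454 0.12  ] 0.0007 [0.5003 0.2447]
paddle [0.49919781 0.24496458 0.121     ] pivot [0.61696873 0.21958609 0.126     ] dist 0.12047430289475387 dir [ 0.97756051 -0.21065481]
time: 0.52
eef_pos: [0.4621, -0.5609, 0.2299]
tcp_rot: [0.979, 0.204, 0.0, -0.0]
contact_force: [0.8, 0.4, 0.6]
opening: 0.297
```

The views agree: the paddle is at (0.4995, 0.245, 0.120) and the pivot is 120 mm away, as specified. Moving across at height.

```bash
python3 -m jog '{"travel":[[8,41,0],[8,41,0],[8,41,0],[8,41,0],[3,41,0]],"dr":[[0,0,0],[0,0,0],[0,0,0],[0,0,0],[0,0,0]],"jaw":[255,255,255,255,255]}'
python3 -m jog '{"travel":[[0,41,0],[0,41,0],[0,41,0],[0,41,0],[0,41,0]],"dr":[[0,0,0],[0,0,0],[0,0,0],[0,0,0],[0,0,0]],"jaw":[255,255,255,255,255]}'
python3 -m jog '{"travel":[[0,41,0],[0,41,0],[0,41,0],[0,41,0],[0,41,0]],"dr":[[0,0,0],[0,0,0],[0,0,0],[0,0,0],[0,0,0]],"jaw":[255,255,255,255,255]}'
python3 -m jog '{"travel":[[0,41,0],[0,41,0],[0,41,0],[0,30,0],[0,0,0]],"dr":[[0,0,0],[0,0,0],[0,0,0],[0,0,0],[0,0,0]],"jaw":[255,255,255,255,255]}'
```

```text
time: 0.93
eef_pos: [0.4954, -0.3537, 0.2305]
tcp_rot: [0.979, 0.205, -0.0, -0.001]
contact_force: [0.9, -0.1, -0.3]
opening: -0.001
time: 1.35
eef_pos: [0.4944, -0.149, 0.2308]
tcp_rot: [0.979, 0.205, -0.0, -0.0]
contact_force: [1.2, 0.1, 0.1]
opening: 0.005
time: 1.77
eef_pos: [0.4944, 0.0559, 0.231]
tcp_rot: [0.979, 0.205, -0.0, -0.0]
contact_force: [1.3, 0.2, -0.1]
opening: 0.002
time: 2.18
eef_pos: [0.494, 0.2115, 0.2309]
tcp_rot: [0.978, 0.208, -0.0, -0.001]
contact_force: [-0.8, -0.9, -0.4]
opening: -0.002
```

```bash
python3 -m jog '{"travel":[[6,33,0],[0,0,-30],[0,0,-30],[0,0,-25],[0,0,0]],"dr":[[0,0,0],[0,0,0],[0,0,0],[0,0,0],[0,0,0]],"jaw":[255,255,255,255,255]}'
python3 - <<'E'
from h import *
S=read_camera("scene")[:,:,::-1];T=read_camera("top")[:,:,::-1]
r=lambda I,x,y:cv2.resize(I[y-60:y+60,x-50:x+50],(400,480),interpolation=cv2.INTER_CUBIC)
cv2.imwrite("pics/pre.png",np.hstack([r(S,360,140),r(T,230,260)]))
E
```

```text
time: 2.6
eef_pos: [0.4968, 0.2384, 0.1396]
tcp_rot: [0.979, 0.205, -0.006, 0.001]
contact_force: [-1.0, 0.1, -1.2]
opening: -0.0
```

View pics/pre.png

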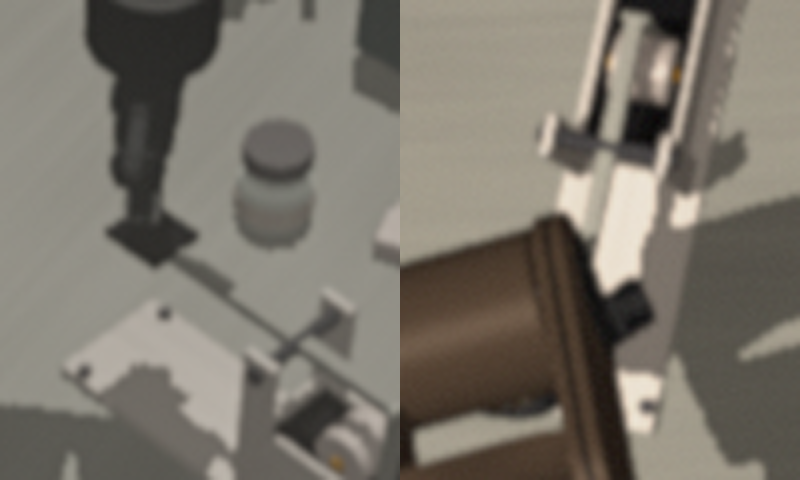

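The fingertip is just above the paddle, near its centre (left crop ~(150,225)). Pressing now, following the paddle's arc.

```bash
python3 -m jog '{"travel":[[3,6,-8],[1,0,-15],[2,0,-15],[3,-1,-15],[4,-1,-12]],"dr":[[0,0,0],[0,0,0],[0,0,0],[0,0,0],[0,0,0]],"jaw":[255,255,255,255,255]}'
python3 -m jog '{"travel":[[2,-1,-7],[1,0,-4],[0,0,0],[0,0,0],[0,0,0]],"dr":[[0,0,0],[0,0,0],[0,0,0],[0,0,0],[0,0,0]],"jaw":[255,255,255,255,255]}'
python3 - <<'E'
from h import *
S=read_camera("scene")[:,:,::-1];T=read_camera("top")[:,:,::-1]
r=lambda I,x,y:cv2.resize(I[y-60:y+60,x-50:x+50],(400,480),interpolation=cv2.INTER_CUBIC)
cv2.imwrite("pics/press.png",np.hstack([r(S,400,190),r(T,240,215)]))
E
```

```text
time: 3.12
eef_pos: [0.5152, 0.2452, 0.0828]
tcp_rot: [0.979, 0.205, 0.001, -0.001]
contact_force: [-4.5, 2.6, 3.3]
opening: 0.005
time: 3.53
eef_pos: [0.5185, 0.2433, 0.0719]
tcp_rot: [0.979, 0.205, 0.002, -0.0]
contact_force: [-0.1, 2.4, 4.7]
opening: -0.001
```

View pics/press.png

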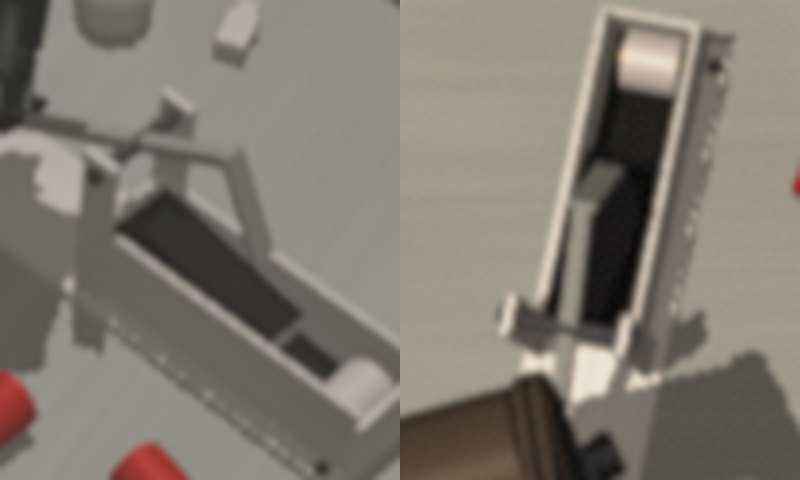

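The gate is up and the insulator lies in the tray at its far end (right crop ~(650,60)). Now releasing smoothly along the arc, then retreating.

```bash
python3 -m jog '{"travel":[[-1,0,5],[-2,0,8],[-4,1,10],[-4,1,12],[-3,1,12]],"dr":[[0,0,0],[0,0,0],[0,0,0],[0,0,0],[0,0,0]],"jaw":[255,255,255,255,255]}'
python3 -m jog '{"travel":[[-1,0,12],[0,0,25],[0,0,35],[0,0,35],[0,0,20]],"dr":[[0,0,0],[0,0,0],[0,0,0],[0,0,0],[0,0,0]],"jaw":[255,255,255,255,255]}'
python3 -m jog '{"travel":[[0,-40,0],[0,-40,0],[0,-40,0],[0,-40,0],[0,-20,0]],"dr":[[0,0,0],[0,0,0],[0,0,0],[0,0,0],[0,0,0]],"jaw":[255,255,255,255,255]}'
python3 -m jog '{"travel":[[0,0,0],[0,0,0],[0,0,0],[0,0,0],[0,0,0]],"dr":[[0,0,0],[0,0,0],[0,0,0],[0,0,0],[0,0,0]],"jaw":[255,255,255,255,255]}'
python3 - <<'E'
from h import *
S=read_camera("scene")[:,:,::-1].copy();T=read_camera("top")[:,:,::-1].copy()
a,_=dark(S,(347,138),16,75);b,_=dark(T,(221,289),14,65);print(a,b,*tri(a,b))
cv2.imwrite("pics/end.png",np.vstack([np.hstack([S[40:400,130:480],T[110:470,130:480]])]))
for n,I in(("scene0",S),("top0",T)):
    d=cv2.absdiff(cv2.imread(f"pics/{n}.png"),I).max(2)>40
    k,l,st,c=cv2.connectedComponentsWithStats(d.astype(np.uint8));print(n,[(c[i].round(),st[i,4]) for i in range(1,k) if st[i,4]>25])
E
```

```text
time: 4.05
eef_pos: [0.5027, 0.2454, 0.1184]
tcp_rot: [0.979, 0.205, -0.0, 0.001]
contact_force: [1.4, 0.0, 1.6]
opening: 0.0
time: 4.47
eef_pos: [0.5026, 0.246, 0.249]
tcp_rot: [0.979, 0.205, 0.002, -0.0]
contact_force: [0.5, 0.1, 0.7]
opening: -0.002
time: 4.88
eef_pos: [0.501, 0.0626, 0.2445]
tcp_rot: [0.979, 0.204, -0.001, 0.001]
contact_force: [0.1, -0.3, -0.0]
opening: -0.004
time: 5.3
eef_pos: [0.5019, 0.0671, 0.2443]
tcp_rot: [0.979, 0.206, -0.0, -0.0]
contact_force: [0.8, -0.1, 0.3]
opening: 0.001
[347.61325967 138.16574586] [220.3255814  288.30620155] [0.49960329 0.24548069 0.11994399] 0.0008268199477828446
scene0 [(array([19., 12.]), np.int32(943)), (array([122.,  16.]), np.int32(1191)), (array([190.,  25.]), np.int32(362)), (array([291.,  52.]), np.int32(7492)), (array([181.,  92.]), np.int32(3346)), (array([ 85., 104.]), np.int32(290)), (array([187., 136.]), np.int32(791)), (array([201., 175.]), np.int32(549)), (array([ 99., 172.]), np.int32(30)), (array([140., 197.]), np.int32(659)), (array([398., 191.]), np.int32(215)), (array([265., 241.]), np.int32(5022)), (array([ 86., 330.]), np.int32(13231)), (array([440., 226.]), np.int32(142))]
top0 [(array([252., 170.]), np.int32(249)), (array([232., 215.]), np.int32(34)), (array([244., 218.]), np.int32(160)), (array([301., 344.]), np.int32(19022)), (array([505., 379.]), np.int32(13503)), (array([364., 445.]), np.int32(4705)), (array([584., 455.]), np.int32(6051)), (array([371., 418.]), np.int32(305)), (array([296., 435.]), np.int32(612)), (array([289., 475.]), np.int32(29))]
```

View pics/end.png

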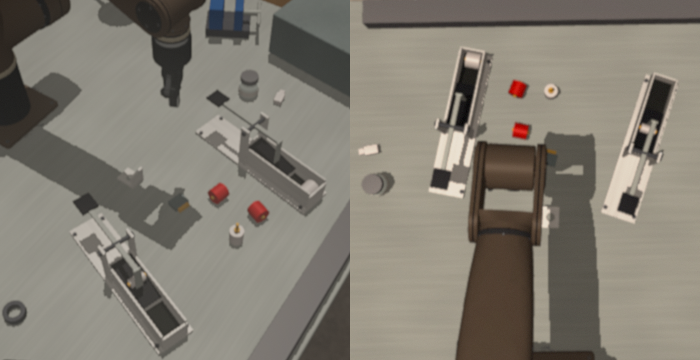

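The paddle is back at its rest height (0.120 m, within 0.2 mm of the start). The gate is down, the thick insulator is in the tray (left part (310,188)), and the thin one still waits. Apart from the arm and its shadow, only the thick chute changed.

```bash
python3 -c "
from plant import *
print(sign_off())"
```

```text
the job is handed in; nothing more can be done
None
```

I pressed the paddle of the chute with the thick insulator until the insulator had rolled into the catch tray. Then I eased the lever back up, moved the arm clear and handed the job in at about 5.4 s of the 32 s allowed.

- **Lever and gate:** the paddle is back at its starting position, 0.120 m high and within about 0.2 mm. The last picture shows the gate down.
- **Insulators:** the thick one is in its tray. The thin one is still behind its shut gate.
- **Rest of the bench:** comparing the first and last pictures, only the thick chute changed besides the arm and its shadow. That shadow fell on the connector shell and bracket, so I judged those two by eye; they look unmoved.
- **Forces:** the readings at the end of each move stayed under about 6 N. None of my checks failed or disagreed.

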